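Hang the dipped castings to drain and hold the fume damper half open

ROBOT

A 7-joint arm with a two-finger parallel gripper is mounted at the origin on the work surface. World frame = base frame: x ahead of the robot, y to its left, z up, the work surface at z = 0. Lengths are in m, angles in rad, forces in N, time in s.
With the tool pointing down it reaches from about 0.4 to 0.9 m from the base axis. Payload 5.6 kg.
Tool frame: the origin (TCP) lies midway between the tips of the shut fingers; the grasp point (between the pads) lies 19 mm behind it; y points along the fingers, z is the direction in which the jaws open and shut, and the axes are right-handed (so a half turn about y gives the same grasp; the last joint's range is limited). The gripper opens to 92 mm and grips with 3 to 60 N. Pads are 20 mm wide; open, the fingers measure 128 mm over their backs; the gripper's body (75 mm by 189 mm) begins 69 mm behind the grasp point.
Start: joints at [1.222, 0.468, -0.012, 1.603, 0.006, 1.071, -0.056], TCP at [0.196, -0.62, 0.215] pointing down, gripper open.
Joint ranges: [-2.53, 2.53], [-0.31, 2.02], [-1.57, 1.55], [0.28, 2.44], [-1.29, 4.43], [0.15, 1.84], [-2.92, 2.92]. Speed limits (rad/s): [2.57, 2.57, 3.14, 3.14, 3.14, 3.14, 3.14].

INTERFACE

Orientations are given as a 3x3 rotation matrix whose columns are the frame's x, y, z axes.
In Python, from station import env, effector, solver, viewer, workorder, search_frame, tip_of gives the robot as it stands. Calls block until the motion is done:
- env.reach(position, orientation): joint-space move of the TCP to a pose.
- env.movel(position, frame=None, rate=0.15): straight line of the TCP; frame=None keeps the orientation; rate is the mean speed in m/s.
- env.goto_joints(angles): joint-space move.
- effector.release() and effector.grasp(squeeze=None): open the fingers fully, or close them until they stop; squeeze is the grip in N (None keeps the last).
- env.pause(seconds).
- solver.inverse_kinematics(position, orientation): joint angles nearest the present ones, or None.
- env.sense(): the state.
- viewer.read_camera(name): name is "scene" or "top" or "wrist"; returns (picture, depth): 400x640x3 uint8, red, green, blue; 400x640 float32, m along the optical axis (not along the pixel's ray), 0 where there is no reading.
- viewer.camera_info(name): a dict with "intrinsics" (3x3 intrinsics, pixels), "dist_coeffs" ([k1, k2, p1, p2, k3] as OpenCV has them; the pictures are not rectified), "eye" and "rotation" of the camera in the world; the wrist camera has in their place "T_tool_cam" (4x4, takes a point from camera to tool coordinates, whose origin is the TCP and whose axes are the tool frame's). Camera axes: x right, y up, looking along -z (the intrinsics and any distortion apply to the point x, -y, -z); pixel columns grow to the right and rows downward; lengths in m; the calibration is good to about 2 mm. A picture is of the moment at which its call begins: read the wrist's pose just before it. camera_info takes no time and is no camera call.
A pose or a line that the arm cannot do raises env.PlanningError and nothing moves.
- workorder.finish_job(): hands the job in, once; it reports no verdict.
Trained networks look in the newest picture that a camera, given by its name, has taken for a name from the list of things; names that differ only in an ending like _2 or _b are one class to them, and where a whole thing is asked for, a point or a joint stands for the part that bears it (a point fixed in the world has none). Each returns a list of dicts, best first, with "score" (0 to 1); they miss things now and then, are a little off and sometimes report something else, mostly with a low value. They report only what shows in the picture. A call takes as long as a camera call. They do not tell look-alikes from the thing itself.
- search_frame(camera, name): "at" ([x, y, z] in m, in world coordinates, good to about 4 mm: the middle of the surface that is visible of it).
- tip_of(camera, name): "at" ([x, y, z] in m, in world coordinates, good to about 4 mm: a listed point, or the origin of a listed thing).
The state is a dict: "t": time; "joint_positions": joint angles; "joint_velocities": joint speeds; "tau": joint torques, N m; "ee_pos": TCP position; "tcp_rot": TCP orientation; "wrist_force": force on the tool from outside, world axes, zero at the start; "moment": the same for the moment, N m; "gripper_width": finger opening in m.
Only numpy, scipy, OpenCV 4.12 (cv2) and the standard library are available. Lean on these libraries where they do the work, as an engineer would, in place of code of your own. Each camera call takes 0.05 s, during which the arm holds its last target.

TASK

Pick up the small steel dipping pail by the wooden grip above its arched handle, hang it by the arch on the drain hook and let go of it. Then slide the sprung damper on top of the fume extraction box to half of its travel, so that the intake under it is half uncovered, and hold it there against its spring with the fingers: the program finishes while still holding the damper at half, with the pail hanging still. Leave everything else on the bench where it stands.

Things in the scene. Friction and masses are not known exactly. Their poses are not given: they have to be found in the camera images.
- pail: Open steel dipping pail with two small brass castings fixed in it: 64 mm across the rim, 45 mm high, 0.15 to 0.31 kg. Origin: centre of its underside, z up. A rigid arched handle in its y-z plane rises from the rim (see pail_bar), with an upright wooden grip on top (see pail_grip); 176 mm high in all. Half a turn about z leaves it alike for the job.
- pail_bar (a point): Underside of the middle of the pail's arched handle, 110 mm above the pail's underside; axes as the pail's. The arch is 6 mm round steel bar: uprights at y = -34 and +34 mm, leaning in from 85 mm up to a straight level top 26 mm long along y. 65 mm are free between the pail's rim and the bar.
- pail_grip (a point): A good point to grip, on the axis of the wooden grip: a round upright handle, 18 mm thick, standing on the middle of the arch from 116 to 176 mm above the pail's underside. This point is 152 mm above the underside and 42 mm above pail_bar; axes as the pail's.
- hook_stand: Fixed drain hook over a drip tray. Origin on the bench right below the seat of the hook, z up. A post 16 mm square (near face at x = +77 mm, no higher than the hook) carries the hook, which points to the stand's -x. Tray: x = -70 to +80 mm, y = -60 to +60 mm, 12 mm high; the foot of the post ends at x = +125 mm.
- hook_seat (a point): Where the handle is to hang: middle of the top face of the hook's level steel strap (14 mm wide along y, 6 mm thick, top 150 mm above the bench), 20 mm behind the inside of its upturned tip, 77 mm in front of the post. The tip is the open end, 5 mm thick at x = -20 to -25 mm, and rises 15 mm above the strap. Axes as the stand's.
- extractor: Fixed grey fume extraction box, 160 mm (x) by 260 mm (y) by 100 mm high, with a duct at its +x side going down into the bench (reaching 120 mm beyond that side). Origin: centre of its underside, z up. On its top a steel damper plate slides along the box's y axis between two guides, over the dark intake. Three brass studs on the -x guide mark the pointer's place at closed, half and full.
- damper_fin (a point): Point in the middle of the damper's upright steel fin, moving with it, 136 mm above the bench. The fin is 10 mm thick along the slide (box's y) and 50 mm wide (box's x); its top lies 15 mm above this point, the plate 30 mm below. Axes as the extraction box's. When closed it lies at y = -40 mm of the box.
- damper: The sliding steel damper: a plate 106 mm (x) by 100 mm (y), 4 mm thick, with the upright fin on its middle. Origin: centre of the plate's underside, 102 mm above the bench; axes as the extraction box's.
- damper_slide (a joint): Travel of the damper in m: 0 = closed (the spring keeps it there), 0.080 = fully open, 0.040 = half travel; grows as the damper moves along the extraction box's +y. The spring pushes it closed all the way, with about 4 N at closed, 9 N at half and 14 N at fully open; released, it slides shut.
- plain_pail: Bystander: a pail of the same size and metal as the dipping pail but without a handle or castings. Origin: centre of its underside.
- flask: Bystander: dark steel casting flask, upright cylinder 52 mm across, 55 mm high. Origin: centre of its underside.
- bottle: Bystander: white plastic bottle, 60 mm across, 150 mm high. Origin: centre of its underside.
- charcoal: Bystander: black charcoal block, 90 by 55 by 30 mm. Origin: centre of its underside.
- hammer: Bystander: hammer lying on the bench, along its x axis, handle to -x.
Things that resemble listed ones, but are neither listed nor needed, are in the scene too. Of the things that look like the hook_stand, the largest one is meant.

How it is judged:
By the outcome, as a careful person would: the job done as asked, in the order asked, and still so for the second after the job is handed in, while the arm keeps its last pose, push and grip.
It also fails if it takes over 51 s, if anything falls off the work surface, if the arm or the gripper's body presses on something with over 40 N, if the wrist force passes 120 N, or if a joint passes its speed limit or range.

## Working session

There is one attempt and no reset: what is moved stays moved. The work goes in short steps, each a Python script; the robot and the scene stay as the last script left them, time stands still between calls to the robot, and variables do not carry over. Pictures are saved under pics/ and viewed, and the job is handed in when it is done.

```bash
ls; mkdir -p pics; python3 - <<'E'
from station import env, effector, solver, viewer, workorder, search_frame, tip_of
import cv2,numpy as np
s=env.sense();print(s['t'],s['ee_pos'],s['tcp_rot'],s['gripper_width'])
for c in ['scene','top','wrist']:
    p,d=viewer.read_camera(c); cv2.imwrite(f'pics/{c}0.png',p[:,:,::-1]); np.save(f'pics/{c}0.npy',d)
    i=viewer.camera_info(c); print(c,{k:np.round(np.array(v),3).tolist() for k,v in i.items()})
for c in ['scene','top']:
    for n in ['pail','pail_bar','pail_grip','hook_stand','hook_seat','extractor','damper_fin','damper']:
        print(c,n,[(np.round(r['at'],3).tolist(),round(r['score'],2)) for r in tip_of(c,n)][:4])
print(env.sense()['t'])
E
```

```text
pics
0.0 [ 0.19544679 -0.61926798  0.2136158 ] [[-9.53628760e-01 -6.61308424e-04  3.00984636e-01]
 [-3.00985343e-01  1.72944761e-03 -9.53627198e-01]
 [ 1.10104539e-04 -9.99998286e-01 -1.84829512e-03]] 0.0921607914406264
scene {'intrinsics': [[447.999, 0.0, 321.864], [0.0, 447.999, 209.291], [0.0, 0.0, 1.0]], 'dist_coeffs': [-0.045, 0.0, 0.0, 0.0, 0.0], 'eye': [1.291, -0.127, 0.893], 'rotation': [[0.28, -0.674, 0.683], [0.96, 0.198, -0.198], [-0.002, 0.711, 0.703]]}
top {'intrinsics': [[519.679, 0.0, 322.181], [0.0, 519.679, 194.272], [0.0, 0.0, 1.0]], 'dist_coeffs': [-0.059, 0.0, 0.0, 0.0, 0.0], 'eye': [0.387, 0.101, 1.797], 'rotation': [[0.008, 0.997, -0.078], [-1.0, 0.007, -0.008], [-0.008, 0.078, 0.997]]}
wrist {'intrinsics': [[297.212, 0.0, 322.891], [0.0, 297.212, 198.276], [0.0, 0.0, 1.0]], 'dist_coeffs': [-0.012, 0.0, 0.0, 0.0, 0.0], 'T_tool_cam': [[0.0, -0.964, -0.265, -0.074], [-0.0, 0.265, -0.964, -0.17], [1.0, 0.0, 0.0, 0.0], [0.0, 0.0, 0.0, 1.0]]}
scene pail [([0.646, -0.01, -0.001], 0.72)]
scene pail_bar [([0.648, -0.005, 0.107], 0.61)]
scene pail_grip [([0.646, -0.005, 
[... 229 characters left out ...]
63)]
scene extractor [([0.568, -0.31, 0.0], 0.87), ([0.785, -0.067, -0.002], 0.27)]
scene damper_fin [([0.563, -0.348, 0.137], 0.72), ([0.295, -0.26, -0.0], 0.64), ([0.597, 0.217, 0.003], 0.61)]
scene damper []
top pail [([0.647, -0.004, -0.002], 0.68)]
top pail_bar [([0.649, -0.01, 0.111], 0.66)]
top pail_grip [([0.644, -0.008, 0.155], 0.64)]
top hook_stand [([0.599, 0.215, -0.001], 0.9), ([0.596, 0.556, -0.0], 0.62)]
top hook_seat [([0.598, 0.56, 0.103], 0.71), ([0.305, 0.193, 0.103], 0.67), ([0.598, 0.216, 0.152], 0.58)]
top extractor [([0.568, -0.31, -0.003], 0.85)]
top damper_fin [([0.561, -0.352, 0.135], 0.56)]
top damper [([0.56, -0.348, 0.103], 0.9), ([0.56, -0.35, 0.13], 0.28)]
0.95
```

View pics/scene0.png

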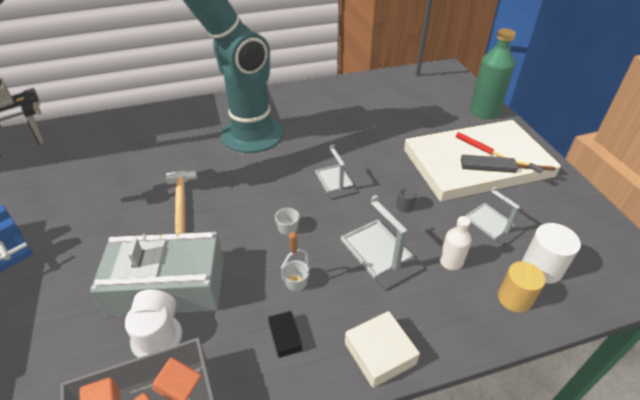

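View pics/top0.png

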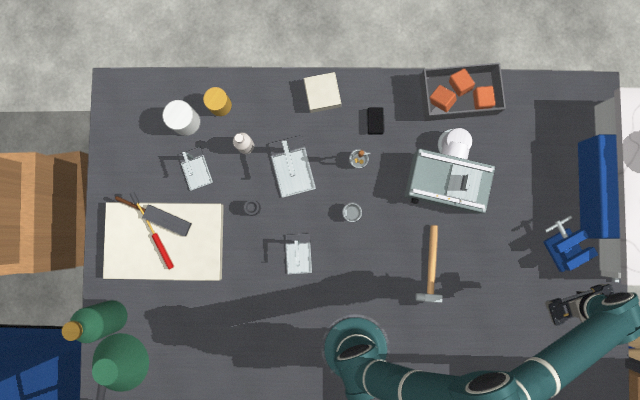

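View pics/wrist0.png

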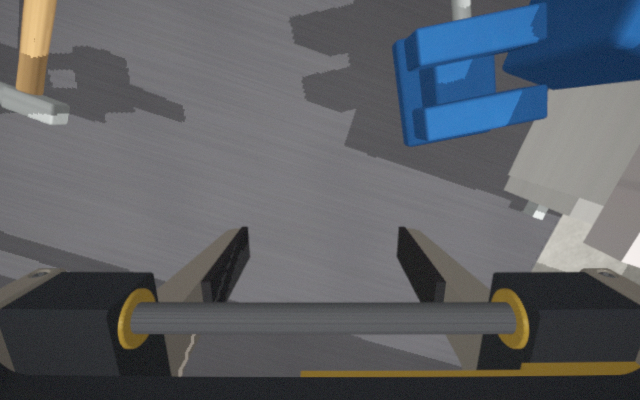

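The scene view shows the pail at about (293,275) with its orange grip, and the largest hook stand at about (378,245). The extractor with its fin is at about (135,250). The two smaller hook stands are look-alikes. Next I'll get the yaws from the point cloud.

```bash
cat > h.py <<'E'
import numpy as np, cv2
def cloud(d,info):
    K=np.array(info['intrinsics']);D=np.array(info['dist_coeffs'],float)
    v,u=np.mgrid[0:400,0:640]
    n=cv2.undistortPoints(np.stack([u.ravel(),v.ravel()],1).astype(np.float64)[:,None],K,D)[:,0]
    z=d.ravel()
    pc=np.stack([n[:,0]*z,-n[:,1]*z,-z],1)
    W=pc@np.array(info['rotation']).T+np.array(info['eye'])
    W[z==0]=np.nan
    return W.reshape(400,640,3)
E
python3 - <<'E'
from station import viewer
from h import *
from scipy.spatial import cKDTree
def sel(W,c,r,z0,z1):
    P=W.reshape(-1,3);m=(np.hypot(P[:,0]-c[0],P[:,1]-c[1])<r)&(P[:,2]>z0)&(P[:,2]<z1);return P[m]
def rect(P): 
    r=cv2.minAreaRect((P[:,:2]*1000).astype(np.float32));return np.round(r[0],1),np.round(r[1],1),round(r[2],1)
for c in ['top','scene']:
    W=cloud(np.load(f'pics/{c}0.npy'),viewer.camera_info(c)); np.save(f'pics/W{c}.npy',W)
    print(c)
    P=sel(W,(.6,.215),.12,.006,.02);print('tray',len(P),rect(P) if len(P)>5 else '')
    P=sel(W,(.6,.215),.13,.135,.18);print('hooktop',len(P),rect(P) if len(P)>5 else '', np.median(P[:,2]) if len(P) else '')
    P=sel(W,(.568,-.31),.17,.09,.125);print('box',len(P),rect(P))
    P=sel(W,(.563,-.35),.06,.125,.16);print('fin',len(P),rect(P),np.round(P.mean(0),4),P[:,2].max())
    P=sel(W,(.647,-.006),.06,.06,.106);print('uprights',len(P),rect(P) if len(P)>5 else '')
    print(np.round(P[::max(1,len(P)//12)],3).tolist())
    P=sel(W,(.647,-.006),.06,.12,.19);print('grip',len(P),np.round(P.mean(0),4))
    P=sel(W,(.647,-.006),.05,.03,.06);print('rim',len(P),rect(P))
E
python3 - <<'E'
import cv2
a=cv2.imread('pics/top0.png');b=cv2.imread('pics/scene0.png')
f=lambda im,x,y,w,h:cv2.resize(im[y:y+h,x:x+w],(400,300),interpolation=cv2.INTER_CUBIC)
import numpy as np
cv2.imwrite('pics/crops0.png',np.vstack([np.hstack([f(a,320,130,80,60),f(a,265,130,80,60)]),np.hstack([f(b,250,220,100,75),f(b,330,190,100,75)])]))
E
```

```text
top
tray 1080 (array([598.5, 216.1]), array([237.8, 230.1]), 53.1)
hooktop 162 (array([631.3, 223.5]), array([118. ,  15.2]), 15.6) 0.1505695013270486
box 3964 (array([ 611.7, -320.1]), array([264. , 249.1]), 77.4)
fin 80 (array([ 560.4, -348.8]), array([13. , 50.6]), 75.2) [ 0.5598 -0.3473  0.1458] 0.1598658321196742
uprights 17 (array([646.7,  -8.1]), array([ 4.2, 73.9]), 21.6)
[[0.657, -0.031, 0.105], [0.658, -0.035, 0.099], [0.659, -0.039, 0.089], [0.66, -0.043, 0.085], [0.654, -0.031, 0.101], [0.655, -0.035, 0.094], [0.658, -0.04, 0.077], [0.637, 0.021, 0.099], [0.638, 0.018, 0.097], [0.638, 0.014, 0.096], [0.637, 0.011, 0.1], [0.636, 0.024, 0.083], [0.635, 0.021, 0.089], [0.634, 0.018, 0.096], [0.634, 0.027, 0.074], [0.632, 0.024, 0.087], [0.632, 0.023, 0.065]]
grip 35 [ 0.6451 -0.0074  0.1658]
rim 67 (array([647.1,  -7.9]), array([61.4, 60.8]), 52.8)
scene
tray 1202 (array([599.9, 215.5]), array([239.6, 122.9]), 15.3)
hooktop 330 (array([632.2, 223.5]), array([119.7,  16.9]), 15.4) 0.15012241895642497
box 6697 (array([ 594.5, -315.9]), array([261.4, 213. ]), 77.1)
fin 202 (array([ 562.6, -349.4]), array([12. , 50.3]), 76.5) [ 0.5661 -0.3485  0.1432] 0.15515736306536188
uprights 80 (array([649. ,  -8.5]), array([ 6.1, 74.9]), 21.6)
[[0.639, 0.012, 0.106], [0.644, 0.01, 0.104], [0.64, 0.016, 0.094], [0.637, 0.024, 0.085], [0.64, 0.023, 0.081], [0.638, 0.023, 0.071], [0.637, 0.025, 0.066], [0.659, -0.03, 0.104], [0.66, -0.033, 0.099], [0.66, -0.036, 0.092], [0.661, -0.039, 0.087], [0.662, -0.037, 0.081], [0.662, -0.038, 0.073], [0.663, -0.041, 0.066]]
grip 150 [ 0.6528 -0.009   0.1552]
rim 279 (array([648.4,  -7.4]), array([59.9, 63.3]), 62.8)
```

View pics/crops0.png

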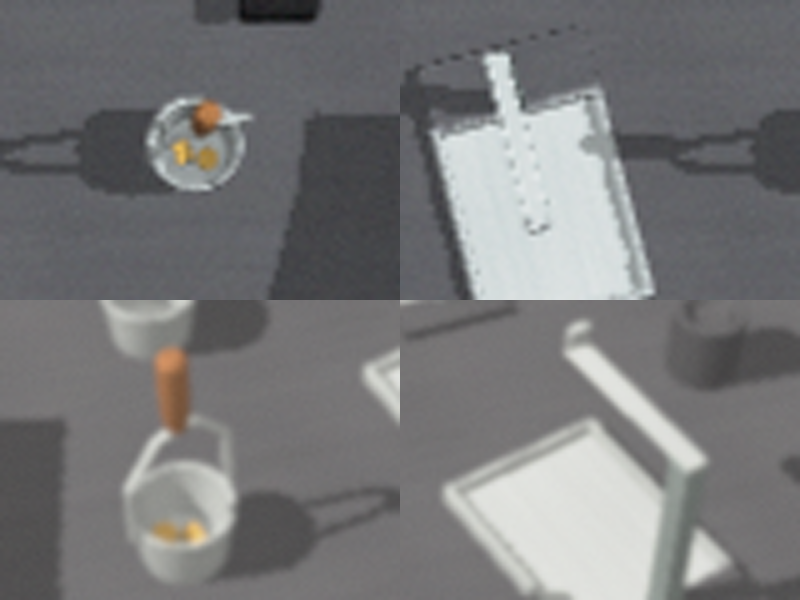

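```bash
cat >> h.py <<'E'
def R(deg):  # tool down, jaws along local y of a frame with this yaw
    t=np.radians(deg); z=np.array([np.sin(t),-np.cos(t),0]); y=np.array([0,0,-1.]); return np.stack([np.cross(y,z),y,z],1)
PAIL=np.array([.6475,-.0080]); PY=21.6
SEAT=np.array([.599,.2147]); SY=15.4
SX=np.array([np.cos(np.radians(SY)),np.sin(np.radians(SY))])
FIN=np.array([.561,-.349]); BY=-12.9
BYV=np.array([-np.sin(np.radians(BY)),np.cos(np.radians(BY))])
E
python3 - <<'E'
from station import *
from h import *
T=[(PAIL,.30,PY),(PAIL,.133,PY),(PAIL,.22,PY),(SEAT-.12*SX,.21,SY),(SEAT,.21,SY),(SEAT,.17,SY),(SEAT,.3,SY),(FIN,.3,BY),(FIN,.117,BY),(FIN+.04*BYV,.117,BY)]
for p,z,y in T:
    q=solver.inverse_kinematics([*p,z],R(y)); print(np.round(p,3),z,None if q is None else np.round(q,2))
s=env.sense();p=s['ee_pos'];env.movel([p[0],p[1],.30],rate=.3)
env.reach([*PAIL,.25],R(PY))
s=env.sense();print(s['t'],s['ee_pos'])
p,d=viewer.read_camera('wrist');cv2.imwrite('pics/w1.png',p[:,:,::-1])
for n in ['pail_grip','pail']:print(n,tip_of('wrist',n))
print(env.sense()['t'])
E
```

```text
[ 0.648 -0.008] 0.3 [ 0.33  0.46 -0.53  1.48  0.24  1.26 -1.41]
[ 0.648 -0.008] 0.133 [ 0.24  0.59 -0.4   1.65  0.27  0.95 -1.44]
[ 0.648 -0.008] 0.22 [ 0.3   0.51 -0.47  1.58  0.25  1.11 -1.43]
[0.483 0.183] 0.21 [ 0.33  0.41 -0.93  1.89  0.38  1.03 -2.07]
[0.599 0.215] 0.21 [ 0.17  0.6  -0.81  1.6   0.46  1.15 -2.06]
[0.599 0.215] 0.17 [ 0.13  0.62 -0.75  1.64  0.47  1.07 -2.06]
[0.599 0.215] 0.3 [ 0.26  0.58 -0.99  1.5   0.49  1.33 -2.07]
[ 0.561 -0.349] 0.3 [ 0.55  0.42 -0.07  1.47  0.03  1.25 -1.31]
[ 0.561 -0.349] 0.117 [ 0.53  0.59 -0.03  1.65  0.02  0.9  -1.31]
[ 0.57 -0.31] 0.117 [ 0.48  0.57 -0.05  1.68  0.04  0.89 -1.38]
4.075 [ 0.64756144 -0.00937448  0.24997189]
pail_grip [{'at': [0.6445, -0.007, 0.1491], 'score': 0.89}]
pail []
4.225
```

View pics/w1.png

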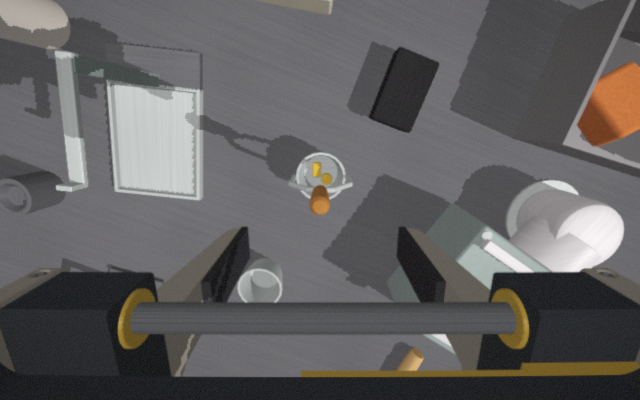

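The wrist view shows the grip at (320,200), centred between the jaws, with the arch level in the picture, so the jaws are aligned. I'll grasp and lift.

```bash
python3 - <<'E'
from station import *
from h import *
env.movel([*PAIL,.134],R(PY),rate=.12)
f0=env.sense()['wrist_force']
effector.grasp(squeeze=35)
s=env.sense();print(s['t'],s['ee_pos'],s['gripper_width'],f0,s['wrist_force'])
env.movel([*PAIL,.24],rate=.12)
env.pause(.2)
s=env.sense();print(s['t'],s['ee_pos'],s['gripper_width'],s['wrist_force'])
for c in ['scene','wrist','top']:
    p,d=viewer.read_camera(c);cv2.imwrite(f'pics/{c}2.png',p[:,:,::-1]);np.save(f'pics/{c}2.npy',d)
    print(c,tip_of(c,'pail_bar'),tip_of(c,'pail'))
W=cloud(np.load('pics/scene2.npy'),viewer.camera_info('scene')).reshape(-1,3)
m=(np.hypot(W[:,0]-.6475,W[:,1]+.008)<.05)
for a,b in [(.10,.15),(.165,.212)]:
    P=W[m&(W[:,2]>a)&(W[:,2]<b)];print(len(P),P.mean(0),cv2.minAreaRect((P[:,:2]*1000).astype(np.float32)))
a=cv2.imread('pics/scene2.png')[180:300,220:380];b=cv2.imread('pics/wrist2.png')
cv2.imwrite('pics/c2.png',np.hstack([cv2.resize(a,(400,300),interpolation=2),cv2.resize(b,(400,250+50))]))
E
```

```text
6.4667 [ 0.64741106 -0.00795085  0.13386248] 0.01699603886793724 [-0.01083417  0.43792522 -0.76209392] [-0.2133261   0.66411501  0.5213138 ]
7.7 [ 0.64713781 -0.00799957  0.23911847] 0.017612454607464485 [-0.29198031  0.70661484 -2.81462603]
scene [{'at': [0.6517, -0.0058, 0.2122], 'score': 0.98}] [{'at': [0.6462, -0.0089, 0.1027], 'score': 0.6}]
wrist [{'at': [0.646, -0.01, 0.2203], 'score': 0.91}] [{'at': [0.6444, -0.0068, 0.1082], 'score': 0.86}]
top [{'at': [0.6478, -0.0108, 0.2186], 'score': 0.63}, {'at': [0.5592, -0.3531, 0.1345], 'score': 0.57}] [{'at': [0.5597, -0.3509, 0.1362], 'score': 0.71}, {'at': [0.6447, -0.0086, 0.105], 'score': 0.43}]
656 [ 0.64547553 -0.00864287  0.12924172] ((648.14111328125, -7.9078826904296875), (59.05746841430664, 64.4944839477539), 70.115478515625)
99 [ 0.65056767 -0.01260205  0.1906429 ] ((648.8270874023438, -9.911079406738281), (8.464255332946777, 72.74559783935547), 21.513315200805664)
```

View pics/c2.png

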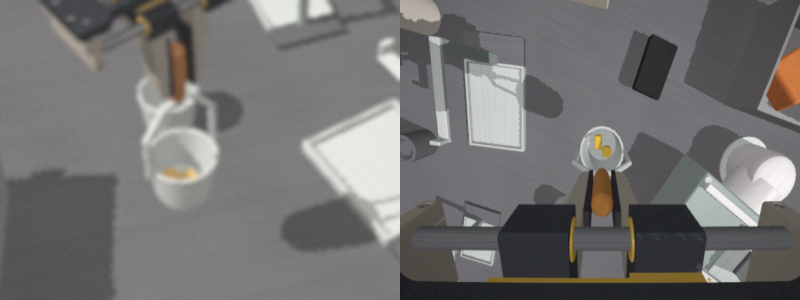

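Grasp is firm and upright (width 17.6 mm, about 2.1 N load). Next I'll carry it to the hook.

```bash
python3 - <<'E'
from station import *
from h import *
A=SEAT-.11*SX
env.movel([*A,.235],R(SY),rate=.18)
env.movel([*A,.210],rate=.08)
s=env.sense();print(s['t'],s['ee_pos'],s['wrist_force'])
for c in ['scene','wrist']:
    p,d=viewer.read_camera(c);cv2.imwrite(f'pics/{c}3.png',p[:,:,::-1]);np.save(f'pics/{c}3.npy',d)
    print(c,[(r['at'],r['score']) for r in tip_of(c,'pail_bar')],[(r['at'],r['score']) for r in tip_of(c,'hook_seat')])
W=cloud(np.load('pics/scene3.npy'),viewer.camera_info('scene')).reshape(-1,3)
m=(np.hypot(*(W[:,:2]-A).T)<.05)
P=W[m&(W[:,2]>.135)&(W[:,2]<.182)];print(len(P),P.mean(0),cv2.minAreaRect((P[:,:2]*1000).astype(np.float32)))
a=cv2.imread('pics/scene3.png')[150:300,280:480];b=cv2.imread('pics/wrist3.png')
cv2.imwrite('pics/c3.png',np.hstack([cv2.resize(a,(400,300),interpolation=2),cv2.resize(b,(400,250+50))]))
E
```

```text
10.1333 [0.49272492 0.18532699 0.20936439] [-0.13463839  0.75032061 -2.58628144]
scene [([0.294, -0.2608, -0.0011], 0.4)] [([0.5949, 0.2152, 0.1478], 0.65), ([0.5991, 0.5562, 0.1011], 0.57), ([0.3045, 0.1941, 0.1035], 0.56)]
wrist [([0.4906, 0.1864, 0.1917], 0.92)] [([0.5972, 0.2241, 0.148], 0.86)]
72 [0.49585333 0.17943765 0.15966006] ((494.64697265625, 183.2064666748047), (7.9505438804626465, 73.31131744384766), 14.725757598876953)
```

View pics/c3.png

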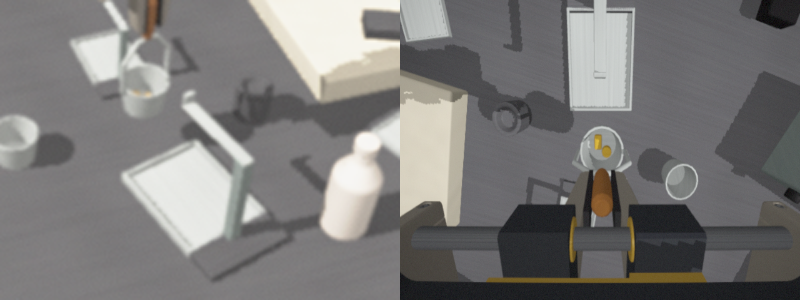

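The pail is in front of the hook and lined up with it: in the wrist view the strap is at column 600 and the pail at column 602. I'll slide it over the tip and lower it.

```bash
python3 - <<'E'
from station import *
from h import *
env.movel([*SEAT,.210],rate=.08)
s=env.sense();print(s['t'],s['ee_pos'],s['wrist_force'])
f0=s['wrist_force'][2]
env.movel([*SEAT,.178],rate=.06)
z=.178
while z>.168:
    z-=.0015; env.movel([*SEAT,z],rate=.03)
    f=env.sense()['wrist_force']; 
    if f[2]-f0>2.5: break
s=env.sense();print(s['t'],z,s['ee_pos'],s['wrist_force'])
for c in ['scene','wrist']:
    p,d=viewer.read_camera(c);cv2.imwrite(f'pics/{c}4.png',p[:,:,::-1]);np.save(f'pics/{c}4.npy',d)
a=cv2.imread('pics/scene4.png')[150:300,300:500];b=cv2.imread('pics/wrist4.png')
cv2.imwrite('pics/c4.png',np.hstack([cv2.resize(a,(400,300),interpolation=2),cv2.resize(b,(400,250+50))]))
E
```

```text
11.9583 [0.59864535 0.21462866 0.21009362] [-0.24346303 -0.26258642 -3.36271213]
13.6417 0.172 [0.59949496 0.21495229 0.17348645] [-1.66341023  0.03294293  4.60028281]
```

View pics/c4.png

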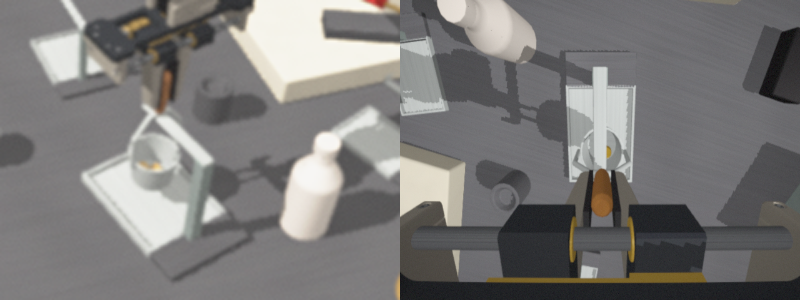

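```bash
python3 - <<'E'
from station import *
from h import *
env.movel([*SEAT,.1735],rate=.03)
print(env.sense()['wrist_force'])
effector.release()
s=env.sense();print(s['t'],s['wrist_force'],s['gripper_width'])
env.pause(.3)
env.movel([*SEAT,.30],rate=.12)
env.pause(.1)
for i in range(2):
  for c in ['scene','wrist']:
    p,d=viewer.read_camera(c);cv2.imwrite(f'pics/{c}5{i}.png',p[:,:,::-1]);np.save(f'pics/{c}5.npy',d)
    print(c,[(r['at'],r['score']) for r in tip_of(c,'pail_bar')],[(r['at'],r['score']) for r in tip_of(c,'pail')],[(r['at'],r['score']) for r in tip_of(c,'pail_grip')])
print(env.sense()['t'])
a=cv2.imread('pics/scene51.png')[150:300,300:500];b=cv2.imread('pics/wrist51.png')
cv2.imwrite('pics/c5.png',np.hstack([cv2.resize(a,(400,300),interpolation=2),cv2.resize(b,(400,250+50))]))
E
```

```text
[0.12010644 0.12286542 0.14259073]
15.1583 [ 0.76132747 -0.10965168  0.00355019] 0.09173564084779176
scene [([0.6033, 0.2148, 0.1489], 0.79)] [([0.5982, 0.2133, 0.0351], 0.89)] [([0.5985, 0.2151, 0.1911], 0.67)]
wrist [([0.5975, 0.2118, 0.1523], 0.66)] [([0.5982, 0.2157, 0.0401], 0.77), ([0.5968, 0.2148, -0.0005], 0.25)] [([0.5997, 0.2149, 0.1886], 0.56)]
scene [([0.6009, 0.2142, 0.1489], 0.67), ([0.693, 0.386, -0.0027], 0.3)] [([0.5983, 0.214, 0.0372], 0.66), ([0.4765, 0.3602, -0.0019], 0.29)] [([0.5996, 0.2184, 0.1907], 0.84), ([0.7856, -0.0643, 0.0], 0.62), ([0.4798, 0.3589, 0.001], 0.5)]
wrist [([0.5955, 0.2142, 0.1527], 0.79), ([0.5948, 0.2156, -0.0017], 0.3)] [([0.5984, 0.217, 0.0436], 0.59)] [([0.5956, 0.214, 0.1897], 0.78)]
17.5667
```

View pics/c5.png

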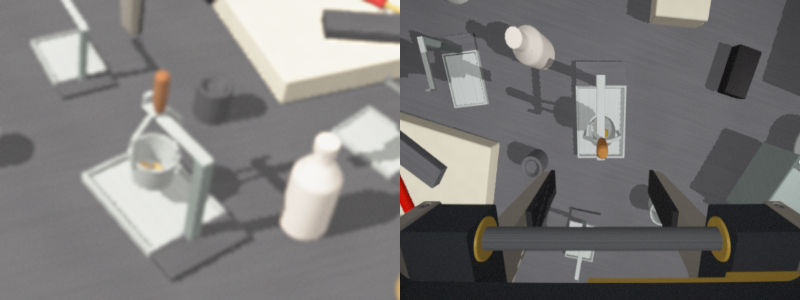

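The pail hangs upright on the hook with the bar at the seat (z about 0.15). Next is the damper.

```bash
python3 - <<'E'
from station import *
from h import *
env.reach([*(FIN-.0*BYV),.25],R(BY))
s=env.sense();print(s['t'],s['ee_pos'])
p,d=viewer.read_camera('wrist');cv2.imwrite('pics/w6.png',p[:,:,::-1])
print(tip_of('wrist','damper_fin'),tip_of('wrist','extractor'))
# fin from wrist depth
s=env.sense();T=np.array(viewer.camera_info('wrist')['T_tool_cam'])
Rw=np.array(s['tcp_rot']);inf=dict(viewer.camera_info('wrist'))
inf['rotation']=Rw@T[:3,:3];inf['eye']=Rw@T[:3,3]+s['ee_pos']
W=cloud(d,inf).reshape(-1,3)
m=(np.hypot(*(W[:,:2]-FIN).T)<.06)&(W[:,2]>.142)&(W[:,2]<.16)
P=W[m];print(len(P),np.median(P,0),cv2.minAreaRect((P[:,:2]*1000).astype(np.float32)))
E
```

```text
19.6083 [ 0.56204424 -0.34719699  0.25028303]
[{'at': [0.5587, -0.3491, 0.1372], 'score': 0.96}] [{'at': [0.5676, -0.3089, 0.0016], 'score': 0.84}]
568 [ 0.56029313 -0.34972883  0.15035614] ((559.04931640625, -349.500732421875), (9.690882682800293, 49.49688720703125), 77.26715087890625)
```

View pics/w6.png

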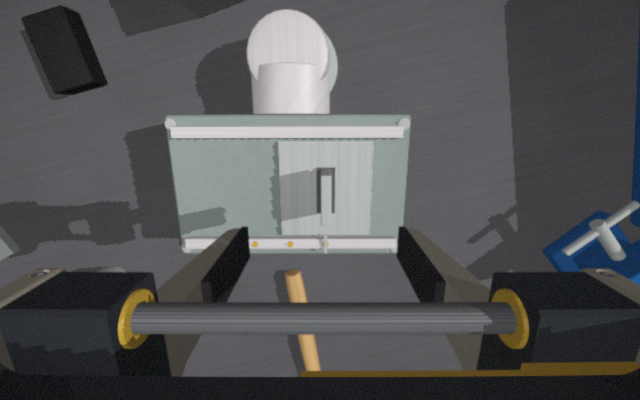

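The wrist view shows the fin at (326,195), with the pointer at the closed stud (325,244). The half stud is at (290,244) and the full stud at (254,244). I'll grip the fin and slide it.

```bash
cat >> h.py <<'E'
FIN=np.array([.5595,-.3494]); BY=-12.8
BYV=np.array([-np.sin(np.radians(BY)),np.cos(np.radians(BY))])
E
python3 - <<'E'
from station import *
from h import *
env.movel([*FIN,.20],R(BY),rate=.15)
env.movel([*FIN,.118],R(BY),rate=.1)
s=env.sense();print(s['t'],s['ee_pos'],s['wrist_force'])
effector.grasp(squeeze=50)
s=env.sense();print(s['t'],s['ee_pos'],s['wrist_force'],s['gripper_width'],(s['ee_pos'][:2]-FIN)@BYV)
env.movel([*(FIN+.04*BYV),.118],R(BY),rate=.03)
env.pause(.3)
s=env.sense();print(s['t'],s['ee_pos'],s['wrist_force'],s['gripper_width'],(s['ee_pos'][:2]-FIN)@BYV)
p,d=viewer.read_camera('wrist');cv2.imwrite('pics/w7.png',p[:,:,::-1])
print(tip_of('wrist','damper_fin'),tip_of('wrist','damper'))
p,d=viewer.read_camera('scene');cv2.imwrite('pics/s7.png',p[:,:,::-1]);cv2.imwrite('pics/s7c.png',cv2.resize(p[220:320,80:240,::-1],(800,500),interpolation=2))
p,d=viewer.read_camera('top');cv2.imwrite('pics/t7.png',p[:,:,::-1]);np.save('pics/t7.npy',d)
E
```

```text
21.2083 [ 0.56004172 -0.34959692  0.11871717] [ 0.44017042 -0.98100667 -0.57242685]
22.4167 [ 0.55955294 -0.34924508  0.11801402] [0.20891088 0.23864641 1.04310858] 0.009571009295806768 0.00016280295770918553
24.2 [ 0.56747879 -0.3139265   0.11799263] [-0.31163613 -8.32739785 -1.59129837] 0.009470092123542008 0.03635964678369827
[{'at': [0.5661, -0.3119, 0.1357], 'score': 0.91}] [{'at': [0.5676, -0.3122, 0.1002], 'score': 0.69}]
```

View pics/w7.png

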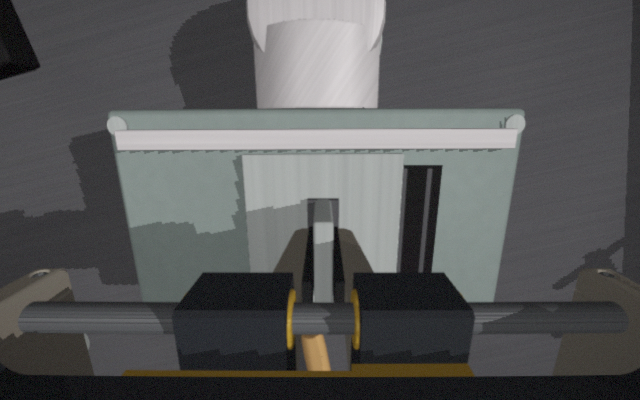

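View pics/s7.png

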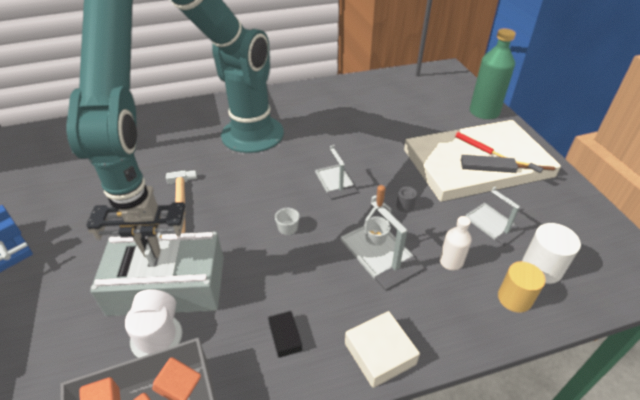

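View pics/s7c.png

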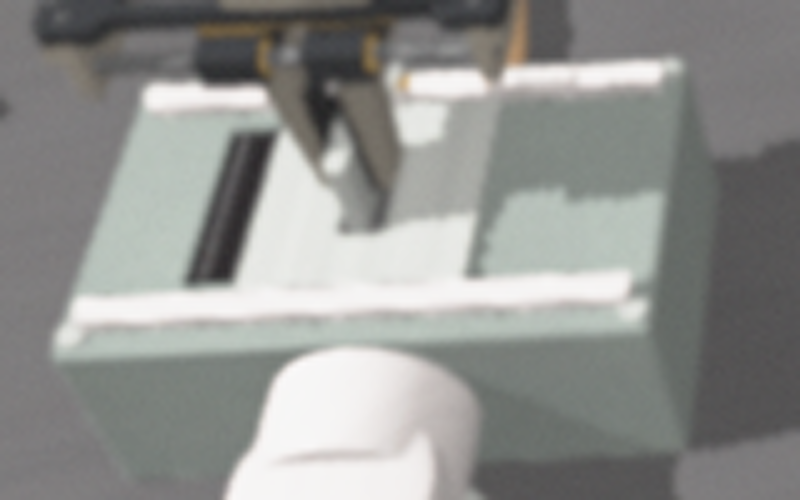

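The damper stopped 3.6 mm short because the arm gives under the 8 N spring load. In the wrist view the plate centre is at column 323 and the box centre at about 318, which agrees. I'll correct for it.

```bash
python3 - <<'E'
from station import *
from h import *
c=.0437
for k in range(3):
    env.movel([*(FIN+c*BYV),.118],R(BY),rate=.02); env.pause(.3)
    s=env.sense();y=(s['ee_pos'][:2]-FIN)@BYV
    print(s['t'],c,y,s['ee_pos'],s['wrist_force'],s['gripper_width'])
    if abs(y-.04)<.0004: break
    c+=.04-y
open('c.txt','w').write(str(c))
p,d=viewer.read_camera('wrist');cv2.imwrite('pics/w8.png',p[:,:,::-1])
s=env.sense();i=viewer.camera_info('wrist');T=np.array(i['T_tool_cam']);i=dict(i);Rw=np.array(s['tcp_rot'])
i['rotation']=Rw@T[:3,:3];i['eye']=Rw@T[:3,3]+s['ee_pos']
np.save('pics/W8.npy',cloud(d,i))
print(tip_of('wrist','damper_fin'),tip_of('wrist','extractor'))
p,d=viewer.read_camera('top');cv2.imwrite('pics/t8.png',p[:,:,::-1]);np.save('pics/Wt8.npy',cloud(d,viewer.camera_info('top')))
print([tip_of('top',n) for n in('damper','extractor')])
p,d=viewer.read_camera('scene');cv2.imwrite('pics/s8c.png',cv2.resize(p[220:320,80:240,::-1],(800,500),interpolation=2))
print([tip_of('scene',n) for n in('pail_bar','pail_grip')])
# plate edges vs box edges along y, wrist cloud + image
W=np.load('pics/W8.npy'); B=np.array([np.cos(np.radians(BY)),np.sin(np.radians(BY))])
O=FIN+.04*BYV
for r in (165,175,185):
    Y=(W[r,:,:2]-O)@BYV; X=(W[r,:,:2]-O)@B; 
    m=np.where((W[r,:,2]>.09)&(W[r,:,2]<.115))[0]
    print(r,'x',np.nanmedian(X[m]),'box y',Y[m].max(),Y[m].min(), 'plate', Y[m][W[r,m,2]>.1035].max(),Y[m][W[r,m,2]>.1035].min())
E
```

```text
25.0833 0.0437 0.03990297544850404 [ 0.56827277 -0.31047326  0.11799552] [-0.3546803  -8.34992676 -1.55748184] 0.00961851394092324
[{'at': [0.5679, -0.3105, 0.1368], 'score': 0.7}] [{'at': [0.5665, -0.3096, 0.0022], 'score': 0.76}]
[[{'at': [0.5646, -0.3081, 0.0988], 'score': 0.91}], [{'at': [0.5663, -0.3097, 0.0002], 'score': 0.88}, {'at': [0.5665, -0.3102, 0.1031], 'score': 0.23}]]
[[{'at': [0.6042, 0.2154, 0.145], 'score': 0.57}], [{'at': [0.5992, 0.2175, 0.1894], 'score': 0.94}]]
165 x 0.04491683206713892 box y 0.12854877673595205 -0.128950192204096 plate 0.04891577344657279 -0.049764997647701384
175 x 0.038451960906444434 box y 0.12821869127643631 -0.12817520723642126 plate 0.04898004643197998 -0.04937738078826005
185 x 0.031912400413083304 box y 0.12824983264272288 -0.12789027668890005 plate 0.04987706331529975 -0.04942213836238783
```

View pics/w8.png

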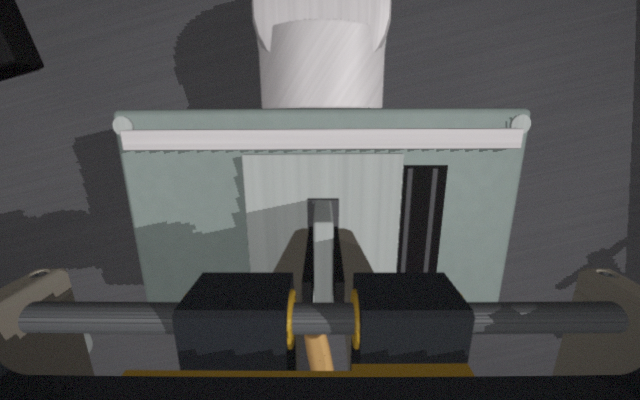

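View pics/s8c.png

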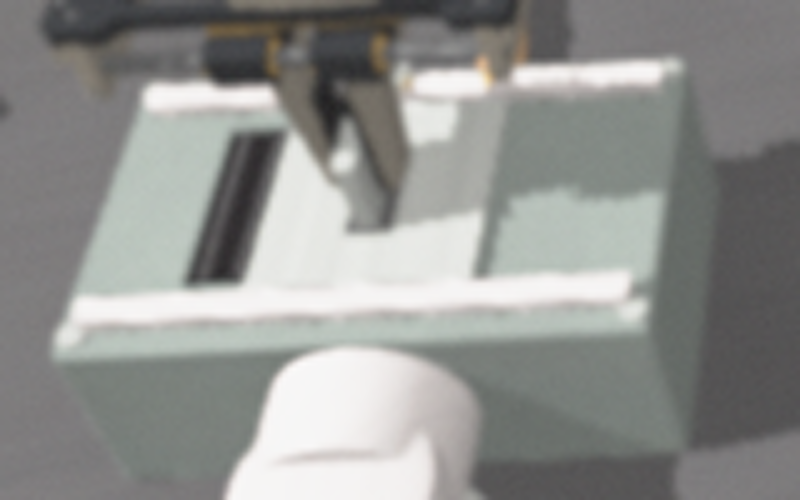

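Plate and box are centred on each other within about 0.5 mm, so the damper is at half. I'll do one drift check and then hand in.

```bash
python3 - <<'E'
from station import *
from h import *
env.pause(.8)
s=env.sense();print(s['t'],(s['ee_pos'][:2]-FIN)@BYV,s['wrist_force'],s['gripper_width'])
p,d=viewer.read_camera('scene');print([tip_of('scene',n)[:1] for n in('pail_grip','pail','damper_fin')])
workorder.finish_job()
E
```

```text
26.3333 0.03989953678487254 [-0.79025918 -8.01905515 -1.57471577] 0.009381333637460673
[[{'at': [0.6015, 0.2156, 0.1878], 'score': 0.86}], [{'at': [0.5992, 0.2144, 0.0368], 'score': 0.6}], [{'at': [0.5708, -0.309, 0.134], 'score': 0.71}]]
the job is handed in; nothing more can be done
```

I hung the pail by its arch on the largest drain hook and let go of it. Then I slid the damper to half and handed the job in at about 26.5 s of the 51 s, still gripping the fin.

- **Damper:** the first pull stopped 3.6 mm short because the arm gives under the spring, so I moved it again. The last reading was 39.9 mm of travel, unchanged over 1.2 s, with about 8 N of spring force. In the wrist camera's depth data the plate sat centred on the box to about 0.5 mm. The gripper hid the pointer and the half stud, so I couldn't check against them directly.
- **Pail:** it was still hanging upright in the last network readings, with its grip at z ≈ 0.188 m and its underside at z ≈ 0.037 m. Those positions agreed within a few millimetres from release to the end.
- **Other things on the bench:** I saw no sign that anything else moved, but I compared this only by eye in the scene pictures.

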